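Unstack the oven-dried ware onto its cork mats

ROBOT

A 7-joint arm with a two-finger parallel gripper is mounted at the origin on the work surface. World frame = base frame: x ahead of the robot, y to its left, z up, the work surface at z = 0. Lengths are in m, angles in degrees, forces in N, time in s.
With the tool pointing down it reaches from about 0.425 to 0.875 m from the base axis. Payload 4.7 kg.
Tool frame: the origin (TCP) lies at the very end of the fingers, on their centre line; the grasp point (between the pads) lies env.hold_point_z behind it (env.hold_point_z is the distance from the TCP to the grasp point, in m); z points along the fingers, y is the line along which they close (so a half turn about z gives the same grasp; the last joint's range is limited). The gripper opens to 87 mm and grips with 3 to 60 N. Pads are 19 mm wide; open, the fingers measure 117 mm over their backs; the gripper's body (75 mm by 190 mm) begins 51 mm behind the grasp point.
Start: joints at [76.209, 18.392, -4.016, 83.108, 1.295, 78.541, -3.26], TCP at [0.164, -0.629, 0.223] pointing down, gripper open.
Joint ranges: [-163.93, 163.93], [-17.29, 119.83], [-79.2, 71.16], [3.27, 140.29], [-89.18, 269.18], [5.43, 117.66], [-154.24, 154.24]. Speed limits (degrees/s): [147.25, 147.25, 180, 180, 180, 180, 180].

INTERFACE

Orientations are given as [roll, pitch, yaw] about the fixed x, y, z axes, in that order (R = Rz(yaw) Ry(pitch) Rx(roll)).
In Python, from cell import env gives the robot as it stands.
- The arm moves only by the shell command python3 -m jog 'ROWS' [FORCE]. ROWS is JSON, a list of rows, each an object with "dp": the shift along the tool's x, y, z in cm, a list of three; "twist": the turn about the tool's z in degrees; "fingers": the opening, from 0 (shut) to 1 (fully open). A call has 1 to 8 rows; each row is the pose to reach, as a shift and turn from the pose commanded when the call began, along the tool's axes at that moment; what a row does not reach only later rows make up. A row lasts 1/8 s, in which the tool goes at most 62.5 mm and 10.7 degrees, less where a joint would pass 70% of its speed; a pose out of reach is approached as far as the arm can. A call with a gripper value outside its range is refused whole. The fingers move at their own pace and stop on an object; FORCE is the grip in N (left out, the last holds). Time passes only in rows, so rows that repeat a pose let the fingers close. It gives the time, the measured TCP pose, the force, the opening and the grip force at its end, in the units of the state.
- env.get_obs(): the state, without advancing time (a new reading comes with each control period).
- env.read_camera(name): name is "scene" or "top" or "wrist"; returns a dict with "pixels" (400x640x3 uint8, blue, green, red), "depth" (400x640 float32, m along the optical axis (not along the pixel's ray), 0 where there is no reading), "fx", "fy", "cx", "cy" (pixels), "rvec" (rotation vector, rad) and "tvec" (3), from world to camera coordinates, as OpenCV has them. Camera axes: x right, y down, z forward; pixel columns grow to the right and rows downward; lengths in m; the calibration is good to about 2 mm. The wrist camera is an equidistant fisheye: a pixel r from the principal point sees the ray r / f radians off the axis. A picture is of the moment at which its call begins.
- env.sign_off(): hands the job in; it is judged then, once.
The state is a dict: "time_s": time; "qpos": joint angles; "joint_velocities": joint speeds; "effort": joint torques, N m; "tool_pos": TCP position; "tool_rot": TCP orientation; "force": force on the tool from outside, world axes, zero at the start; "wrist_torque": the same for the moment, N m; "grip_width": finger opening in m; "grasp_force": force on a finger pad.
Only numpy, scipy, OpenCV 4.12 (cv2) and the standard library are available. Lean on these libraries where they do the work, as an engineer would, in place of code of your own. Each camera call takes 0.05 s, during which the arm holds its last target. There are 200 camera calls.

TASK

The stack on the dark steel plate has come out of the drying oven: take it apart and stand each piece upright in the middle of the cork mat that is cut to its own shape and size - small round bottle, square tin, round dish, oblong case - with the tin and the case squared up to the edges of their mats. Set every piece down gently, without dropping or tipping any, and leave the beaker and the white bottle where they stand.

Things in the scene. Friction and masses are not known exactly. Their poses are not given: they have to be found in the camera images.
- vial: Topmost of the stack: small brown glass bottle, 30 mm across its round body, the body 34 mm high, with a narrower white cap (24 mm across), 48 mm high in all. Loose, 35 to 70 g. The origin is the centre of its underside, z up. Stands on the square tin.
- tin: Second from the top: square dark metal tin with closed lid, 42 x 42 mm and 30 mm high, flat top, sides along its x and y. Loose, 70 to 140 g. The origin is the centre of its underside, z up. Stands on the round dish.
- dish: Third from the top: round white lidded porcelain dish, 60 mm across (grip as a plain 60 mm cylinder) and 30 mm high, flat top. Loose, 125 to 250 g. The origin is the centre of its underside, z up. Stands on the oblong case.
- case: Bottom of the stack: oblong stainless steel instrument case with closed lid, 92 mm along its x, 66 mm along its y, 34 mm high, flat top. Loose, 245 to 490 g. The origin is the centre of its underside, z up. It stands on a fixed dark steel plate, 120 x 100 mm and 10 mm thick, lying on the bench. Every piece merely rests on the one below, roughly centred, turned at random.
- vial_mat: Smallest round cork mat, 46 mm across, 8 mm thick, flat, fixed to the bench: the place of the brown bottle. The origin is the centre of its underside, z up. 
- tin_mat: Square cork mat, 58 x 58 mm, 8 mm thick, flat, fixed to the bench, sides along its x and y: the place of the square tin. The origin is the centre of its underside, z up. 
- dish_mat: Larger round cork mat, 76 mm across, 8 mm thick, flat, fixed to the bench: the place of the porcelain dish. The origin is the centre of its underside, z up. 
- case_mat: Oblong cork mat, 108 mm along its x, 82 mm along its y, 8 mm thick, flat, fixed to the bench: the place of the steel case. The origin is the centre of its underside, z up. 
- beaker: Bystander: empty glass beaker, 68 mm across, 90 mm high, loose. Not to be moved. The origin is the centre of its underside, z up. 
- flask: Bystander: white plastic bottle with red cap, 64 mm across, 150 mm high, loose. Not to be moved. The origin is the centre of its underside, z up. 

How it is judged (in metres and radians):
At the end, for the whole second after the job is handed in: All four stand upright (within 0.1 rad), at rest and released on their own mats, within 12 mm of the mat's centre; the case's length along its mat's length and the tin's sides along its mat's sides, within 0.26 rad (quarter turns of the tin, half turns of the case count as equal) (horizontal distance between vial and vial_mat below 0.012 m and z of vial in the frame of vial_mat between 0.004 and 0.012 m and angle between each of vial, tin, dish, case's own z axis and vertical below 0.1 rad and linear speed of each of vial, tin, dish, case below 0.02 m/s and horizontal distance between tin and tin_mat below 0.012 m and z of tin in the frame of tin_mat between 0.004 and 0.012 m and horizontal distance between dish and dish_mat below 0.012 m and z of dish in the frame of dish_mat between 0.004 and 0.012 m and horizontal distance between case and case_mat below 0.012 m and z of case in the frame of case_mat between 0.004 and 0.012 m and angle between the x axis of case and the x axis of case_mat, either way round below 0.26 rad and (angle between the x axis of tin and the x axis of tin_mat, either way round below 0.26 rad or angle between the x axis of tin and the y axis of tin_mat, either way round below 0.26 rad)); the robot touches nothing.
It fails at once if a piece is dropped or thrown (faster than 0.5 m/s while not held) ((linear speed of vial above 0.5 m/s and contact force between vial and the fingers below 0.01 N) or (linear speed of tin above 0.5 m/s and contact force between tin and the fingers below 0.01 N) or (linear speed of dish above 0.5 m/s and contact force between dish and the fingers below 0.01 N) or (linear speed of case above 0.5 m/s and contact force between case and the fingers below 0.01 N)).
It fails at once if a piece is tipped by more than 0.6 rad (angle between any of vial, tin, dish, case's own z axis and vertical above 0.6 rad).
It fails at once if the beaker or the plastic bottle is moved by more than 25 mm or tipped (distance of any of beaker, flask from where it was at the start of the episode above 0.025 m or angle between any of beaker, flask's own z axis and vertical above 0.3 rad).
It also fails if it takes over 115 s, if anything falls off the work surface, if the arm or the gripper's body presses on something with over 40 N, if the wrist force passes 120 N, or if a joint passes its speed limit or range.

## Working session

There is one attempt and no reset: what is moved stays moved. The work goes in short steps, Python scripts to look and compute and a shell command to move; the robot and the scene stay as the last step left them, time stands still between calls to the robot, and variables do not carry over. Pictures are saved under pics/ and viewed, at most 14 in all, crops included, and the job is handed in when it is done.

```bash
ls; mkdir -p pics; python3 - <<'E'
from cell import env
import cv2,numpy as np
o=env.get_obs();print(o['time_s'],o['tool_pos'],o['tool_rot'],o['grip_width'],env.hold_point_z)
for n in ['top','scene']:
    c=env.read_camera(n);cv2.imwrite(f'pics/{n}0.png',c['pixels']);print(n,c['fx'],c['cx'],c['cy'],c['rvec'],c['tvec'])
    np.save(f'pics/{n}0d.npy',c['depth'])
E
```

```text
pics
0.0 [ 0.1636328  -0.6284864   0.22143394] [-1.79889032e+02  5.42754837e-03  1.45990761e+01] 0.08698680797749693 0.0187
top 433.5201559937751 319.47519655244605 197.4516280806709 [ 2.15810088 -2.14933021  0.14765846] [0.05436047 0.62187494 0.98827137]
scene 440.0587775294405 328.2433678611094 202.57838082642627 [ 2.21996657  0.94462842 -0.36156643] [-0.46388588 -0.23584071  1.36181337]
```

View pics/top0.png

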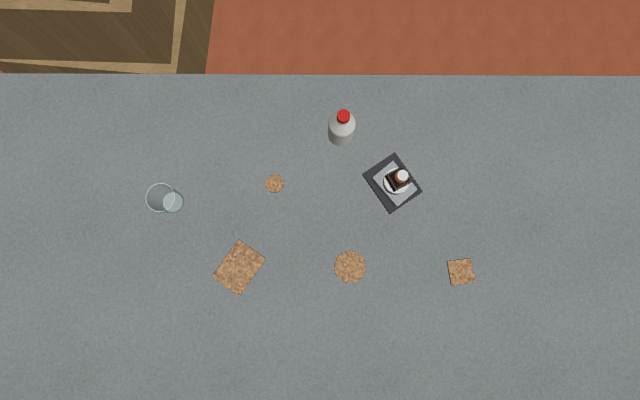

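View pics/scene0.png

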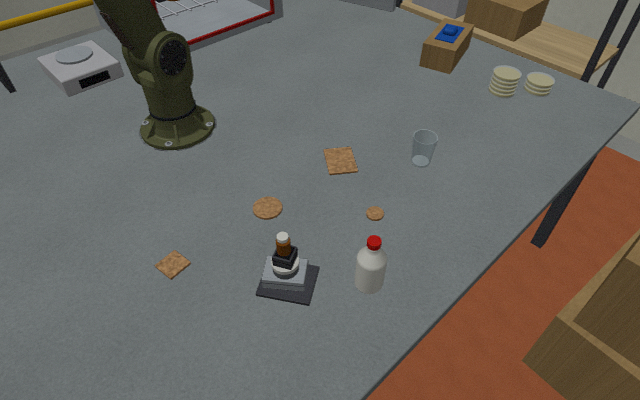

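The top view shows the cork mats: oblong at (239,267), larger round (350,267), square (461,271) and small round (275,183). The stack is at about (395,182), with the flask at (341,127) and the beaker at (165,198). The scene view shows the stack intact: vial, tin, dish, case. Next I'll measure the mats by colour and the stack levels by depth.

```bash
cat > h.py <<'E'
from cell import env
import cv2,numpy as np
def RT(c): return cv2.Rodrigues(np.array(c['rvec'],float))[0],np.array(c['tvec'],float).ravel()
def norm(c,uv):
    uv=np.asarray(uv,float).reshape(-1,2); return (uv-[c['cx'],c['cy']])/[c['fx'],c['fy']]
def rays(c,uv,wrist=False):
    n=norm(c,uv)
    if wrist:
        r=np.hypot(*n.T)+1e-9; d=np.c_[n*(np.sin(r)/r)[:,None],np.cos(r)]
    else: d=np.c_[n,np.ones(len(n))]
    return d
def onplane(c,uv,z,wrist=False):
    R,t=RT(c); d=rays(c,uv,wrist)@R; o=-R.T@t
    return o+d*((z-o[2])/d[:,2])[:,None]
def cloud(c,wrist=False):
    v,u=np.mgrid[:400,:640]; d=rays(c,np.c_[u.ravel(),v.ravel()],wrist); d/=d[:,2:]
    R,t=RT(c); return ((d*c['depth'].reshape(-1,1)-t)@R).reshape(400,640,3)
def rect(P):
    (x,y),(w,h),a=cv2.minAreaRect((P[:,:2]*1000).astype(np.float32))
    if w<h: w,h,a=h,w,a+90
    return np.round([x,y,w,h,(a+90)%180-90],1)   # mm, long-side yaw
def circ(P):
    (x,y),r=cv2.minEnclosingCircle((P[:,:2]*1000).astype(np.float32)); return np.round([x,y,2*r],1)
E
python3 - <<'E'
from h import *
c=env.read_camera('top'); R,t=RT(c); print('cam',-R.T@t)
hsv=cv2.cvtColor(c['pixels'],cv2.COLOR_BGR2HSV)
m=cv2.inRange(hsv,(5,80,60),(25,255,255)); m[:90]=0
for k in cv2.findContours(m,0,1)[0]:
    if cv2.contourArea(k)<120: continue
    P=onplane(c,k.reshape(-1,2),.008); mo=cv2.moments(k)
    print('mat',onplane(c,[mo['m10']/mo['m00'],mo['m01']/mo['m00']],.008)[0,:2]*1000,rect(P),circ(P))
W=cloud(c); z=W[...,2]; roi=np.zeros((400,640),bool); roi[140:230,350:440]=1
print(np.histogram(z[roi],np.arange(-.01,.17,.01)))
for n,h in [('cap',.152),('tin',.104),('dish',.074),('case',.044),('plate',.010)]:
    mm=roi&(abs(z-h)<.004); P=W[mm]
    if len(P)>4: print(n,len(P),rect(P),circ(P),np.median(P[:,2]))
roi[:]=0; 
for n,r,h in [('flask',(90,160,310,370),.15),('beaker',(170,225,130,200),.09)]:
    mm=np.zeros((400,640),bool); mm[r[0]:r[1],r[2]:r[3]]=1; P=W[mm&(z>.02)]; print(n,len(P),rect(P) if len(P) else 0, P[:,2].max() if len(P) else 0)
cv2.imwrite('pics/stack_top.png',cv2.resize(c['pixels'][145:220,350:440],None,fx=6,fy=6,interpolation=cv2.INTER_CUBIC))
E
```

```text
cam [0.48439308 0.05993961 1.0621367 ]
mat [ 449.04329864 -281.78340496] [ 449.1 -281.9   57.2   56.3  -81.9] [ 449.6 -281.4   76.8]
mat [459.02173311 -16.01048436] [459.2 -16.   72.7  72.4  71.3] [459.1 -16.1  74.4]
mat [456.33411128 250.39013168] [456.8 250.3 106.5  80.5 -34.9] [456.3 250.5 130.5]
mat [661.15015203 168.94382379] [660.4 169.   42.5  39.4   0.9] [661. 169.  44.]
(array([1747, 4630,  534,   29,   46,  515,   17,   13,  146,   20,   24,
        167,   15,   12,   45,   18,   95]), array([-0.01,  0.  ,  0.01,  0.02,  0.03,  0.04,  0.05,  0.06,  0.07,
        0.08,  0.09,  0.1 ,  0.11,  0.12,  0.13,  0.14,  0.15,  0.16]))
cap 98 [ 655.9 -118.6   23.    21.8   -2.3] [ 656.1 -119.    23.9] 0.1528052449363481
tin 159 [ 658.9 -120.2   42.9   41.8  -61.3] [ 658.3 -120.3   57. ] 0.10479179122641188
dish 132 [ 656.1 -119.8   59.2   54.7   58.6] [ 658.2 -120.9   60. ] 0.0750113568380204
case 481 [ 657.  -121.6   92.1   66.3   40. ] [ 657.2 -121.9  110.5] 0.04480799895629926
plate 763 [ 661.9 -131.1  221.9  220.5    1. ] [ 667.8 -131.   302.1] 0.010630929880386506
flask 800 [652.9  42.2 334.7  62.4 -15. ] 1.0621367031773183
beaker 696 [541.7 261.  413.   66.   65. ] 1.0621367031773183
```

View pics/stack_top.png

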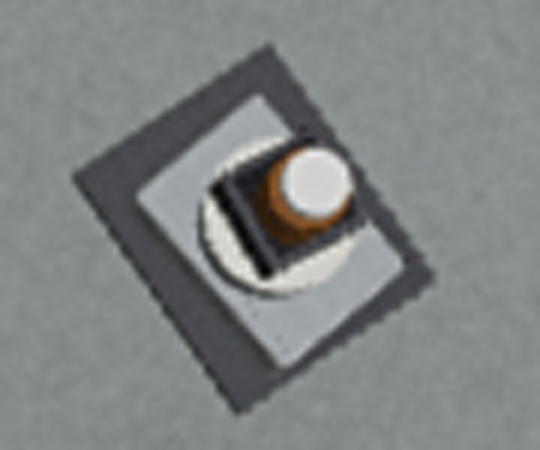

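Depth separates the levels cleanly: vial (656,-119), tin (659,-120, side yaw -61.3), dish (657.5,-120.5), case (657,-121.6, yaw 40). The crop confirms these orientations. Now the flask and beaker positions, and the first approach.

```bash
cat > go.py <<'E'
from h import *; import sys
x,y,z,psi=map(float,sys.argv[1:5])   # mm, deg
o=env.get_obs(); a=np.radians(o['tool_rot'][2]); d=np.array([x,y,z])-np.array(o['tool_pos'])*1000
ex=np.array([np.cos(a),np.sin(a),0]);ey=np.array([np.sin(a),-np.cos(a),0])
print('dp cm',np.round([d@ex/10,d@ey/10,-d[2]/10],2),'twist',round(-(psi-o['tool_rot'][2]+180)%360-180,1) if 0 else round((o['tool_rot'][2]-psi+180)%360-180,1))
E
python3 - <<'E'
from h import *
c=env.read_camera('top'); W=cloud(c); z=W[...,2]
for n,r in [('flask',(90,160,310,370)),('beaker',(170,225,130,200))]:
    mm=np.zeros((400,640),bool); mm[r[0]:r[1],r[2]:r[3]]=1; P=W[mm&(z>.02)&(z<.2)]; print(n,len(P),P.mean(0) if len(P) else 0)
E
python3 go.py 656 -119 220 28.7
```

```text
flask 781 [0.77602043 0.00842569 0.10223494]
beaker 675 [0.61622051 0.42277753 0.06317629]
dp cm [ 60.49 -36.92   0.19] twist -14.1
```

```bash
python3 -m jog '[{"dp":[5,-3,0],"twist":-2},{"dp":[10,-6,0],"twist":-4},{"dp":[15,-9,0],"twist":-6},{"dp":[20,-12,0],"twist":-8},{"dp":[25,-15,0],"twist":-10},{"dp":[30,-18,0],"twist":-12},{"dp":[35,-21,0],"twist":-14},{"dp":[40,-24,0],"twist":-14}]' 20; python3 go.py 656 -119 220 28.7
```

```text
dp cm [ 60.49 -36.92   0.19] twist -14.1validation failed for argument at $[0]...
```

```bash
python3 -m jog '[{"dp":[5,-3,0],"twist":-2,"fingers":1},{"dp":[10,-6,0],"twist":-4,"fingers":1},{"dp":[15,-9,0],"twist":-6,"fingers":1},{"dp":[20,-12,0],"twist":-8,"fingers":1},{"dp":[25,-15,0],"twist":-10,"fingers":1},{"dp":[30,-18,0],"twist":-12,"fingers":1},{"dp":[35,-21,0],"twist":-14,"fingers":1},{"dp":[40,-24,0],"twist":-14,"fingers":1}]' 20; python3 go.py 656 -119 220 28.7
```

```text
time_s: 1.2
tool_pos: [0.4914, -0.2946, 0.2226]
tool_rot: [180.0, 0.0, 28.6]
force: [0.1, -0.5, -0.0]
grip_width: 0.0869
grasp_force: 0.0
dp cm [22.86 -7.54  0.26] twist -0.1
```

```bash
python3 -m jog '[{"dp":[5,-1.7,0],"twist":0,"fingers":1},{"dp":[10,-3.4,0],"twist":0,"fingers":1},{"dp":[15,-5,0],"twist":0,"fingers":1},{"dp":[20,-6.6,0],"twist":0,"fingers":1},{"dp":[22.9,-7.5,0],"twist":0,"fingers":1},{"dp":[22.9,-7.5,0],"twist":0,"fingers":1}]'; python3 go.py 656 -119 110 28.7
python3 - <<'E'
from h import *
c=env.read_camera('wrist'); cv2.imwrite('pics/w1.png',c['pixels']); W=cloud(c,True); z=W[...,2]
near=(np.hypot(W[...,0]-.657,W[...,1]+.12)<.06)&(c['depth']>0)
for n,h in [('cap',.152),('tin',.104),('dish',.074),('case',.044)]:
    P=W[near&(abs(z-h)<.005)]
    if len(P)>4: print(n,len(P),rect(P),circ(P),np.median(P[:,2]))
E
```

```text
time_s: 1.95
tool_pos: [0.6566, -0.1167, 0.2218]
tool_rot: [-179.9, -0.0, 28.9]
force: [-0.3, -0.3, 0.3]
grip_width: 0.0871
grasp_force: 0.0
dp cm [-0.17  0.18 11.18] twist 0.2
cap 684 [ 657.  -119.5   22.6   22.1   29. ] [ 656.9 -119.6   23.8] 0.1513833374953915
tin 972 [ 659.6 -120.9   42.    41.8  -61.4] [ 659.4 -120.8   57.8] 0.10351707721730408
dish 558 [ 664.2 -118.8   58.    46.7  -60.9] [ 659.3 -121.2   60.4] 0.07346222576296493
case 1672 [ 658.  -122.2   92.3   67.    39.8] [ 657.7 -122.6  110.7] 0.043445489462261525
```

View pics/w1.png

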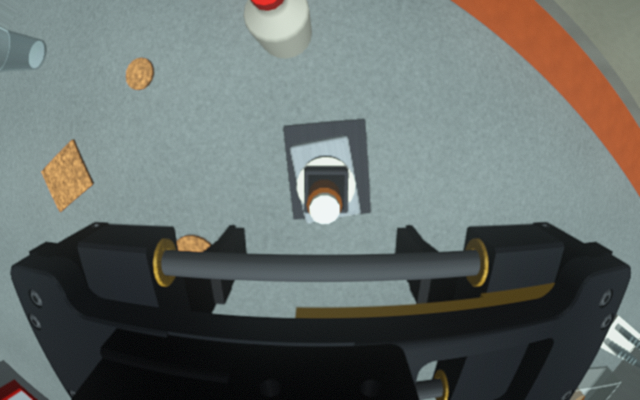

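The wrist view shows the stack centred between the fingers at about (325,185), and its measurements agree with the top view to about 1 mm. I'll grasp the vial.

```bash
python3 -m jog '[{"dp":[-0.2,0.2,4],"twist":0,"fingers":1},{"dp":[-0.2,0.2,7],"twist":0,"fingers":0.8},{"dp":[-0.2,0.2,9.5],"twist":0,"fingers":0.6},{"dp":[-0.2,0.2,11.2],"twist":0,"fingers":0.6},{"dp":[-0.2,0.2,11.2],"twist":0,"fingers":0.4},{"dp":[-0.2,0.2,11.2],"twist":0,"fingers":0.25},{"dp":[-0.2,0.2,11.2],"twist":0,"fingers":0.25},{"dp":[-0.2,0.2,11.2],"twist":0,"fingers":0.25}]' 12; python3 -m jog '[{"dp":[0,0,0],"twist":0,"fingers":0.1},{"dp":[0,0,0],"twist":0,"fingers":0.1},{"dp":[0,0,0],"twist":0,"fingers":0.1}]'; python3 go.py 661 169 200 28.7
```

```text
time_s: 3.0
tool_pos: [0.6554, -0.1231, 0.1117]
tool_rot: [179.9, -0.1, 28.6]
force: [-0.3, 1.0, 2.4]
grip_width: 0.0297
grasp_force: 12.0
time_s: 3.38
tool_pos: [0.6554, -0.1231, 0.1117]
tool_rot: [179.9, -0.1, 28.6]
force: [-1.1, -0.1, 5.3]
grip_width: 0.0298
grasp_force: 12.0
dp cm [ 14.48 -25.38  -8.83] twist -0.1
```

```bash
python3 -m jog '[{"dp":[0,0,-1],"twist":0,"fingers":0.1},{"dp":[0,0,-3],"twist":0,"fingers":0.1},{"dp":[0,0,-6],"twist":0,"fingers":0.1},{"dp":[0,0,-9],"twist":0,"fingers":0.1},{"dp":[2,-3.6,-9],"twist":0,"fingers":0.1},{"dp":[4,-7.2,-9],"twist":0,"fingers":0.1},{"dp":[6,-10.8,-9],"twist":0,"fingers":0.1},{"dp":[8,-14.3,-9],"twist":0,"fingers":0.1}]'; python3 -m jog '[{"dp":[2,-3.6,0],"twist":0,"fingers":0.1},{"dp":[4,-7.3,2],"twist":0,"fingers":0.1},{"dp":[5.5,-10,5],"twist":0,"fingers":0.1},{"dp":[6.2,-11.1,8],"twist":0,"fingers":0.1},{"dp":[6.2,-11.1,11],"twist":0,"fingers":0.1},{"dp":[6.2,-11.1,13],"twist":0,"fingers":0.1},{"dp":[6.2,-11.1,13],"twist":0,"fingers":0.1},{"dp":[6.2,-11.1,13],"twist":0,"fingers":0.1}]'; python3 go.py 658.4 167.6 18 28.7
python3 - <<'E'
from h import *
c=env.read_camera('wrist'); cv2.imwrite('pics/w2.png',c['pixels'])
c=env.read_camera('top'); W=cloud(c); z=W[...,2]; near=(np.hypot(W[...,0]-.657,W[...,1]+.12)<.06)&(c['depth']>0)
for n,h in [('tin',.104),('dish',.074),('case',.044)]:
    P=W[near&(abs(z-h)<.005)]
    if len(P)>4: print(n,len(P),rect(P),circ(P),np.median(P[:,2]))
E
```

```text
time_s: 4.38
tool_pos: [0.6567, 0.0419, 0.2019]
tool_rot: [180.0, -0.1, 28.6]
force: [-0.2, 0.7, -0.8]
grip_width: 0.0298
grasp_force: 12.0
time_s: 5.38
tool_pos: [0.6589, 0.1677, 0.0721]
tool_rot: [180.0, -0.1, 28.6]
force: [0.9, 0.3, 0.5]
grip_width: 0.0302
grasp_force: 12.0
dp cm [-0.05 -0.01  5.41] twist -0.1
tin 342 [ 658.7 -120.1   42.6   41.7  -60.7] [ 658.4 -119.6   56.1] 0.10495287463928746
dish 146 [ 656.9 -120.    59.2   56.7   66.9] [ 658.  -120.7   60.4] 0.07500614278111976
case 517 [ 657.1 -121.7   92.1   66.1   39.6] [ 657.5 -122.2  110.6] 0.04498839778360906
```

View pics/w2.png

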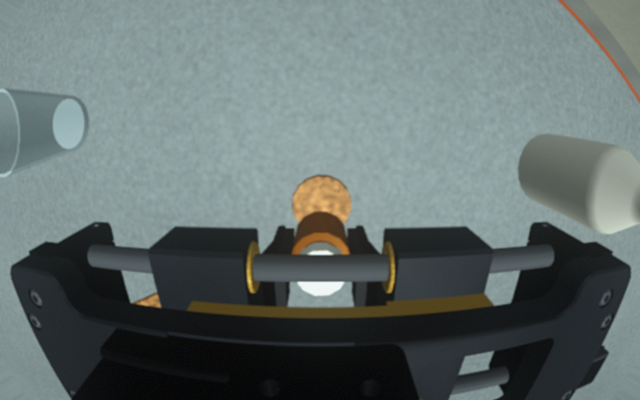

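The vial is held upright above its mat, which is at (321,200), and the stack hasn't moved. I'll lower it, release and retreat.

```bash
python3 -m jog '[{"dp":[0,0,2],"twist":0,"fingers":0.1},{"dp":[0,0,4],"twist":0,"fingers":0.1},{"dp":[0,0,4.8],"twist":0,"fingers":0.1},{"dp":[0,0,5.2],"twist":0,"fingers":0.1},{"dp":[0,0,5.4],"twist":0,"fingers":0.1},{"dp":[0,0,5.55],"twist":0,"fingers":0.1},{"dp":[0,0,5.65],"twist":0,"fingers":0.1},{"dp":[0,0,5.65],"twist":0,"fingers":0.1}]'; 
```

```text
time_s: 6.48
tool_pos: [0.6582, 0.168, 0.0157]
tool_rot: [180.0, -0.0, 28.6]
force: [-2.3, -1.1, 5.1]
grip_width: 0.0297
grasp_force: 12.0
```

```bash
python3 -m jog '[{"dp":[0,0,0],"twist":0,"fingers":0.5},{"dp":[0,0,0],"twist":0,"fingers":0.7},{"dp":[0,0,0],"twist":0,"fingers":0.7},{"dp":[0,0,-2],"twist":0,"fingers":0.7},{"dp":[0,0,-6],"twist":0,"fingers":0.7},{"dp":[0,0,-11],"twist":0,"fingers":0.7},{"dp":[0,0,-16],"twist":0,"fingers":0.7},{"dp":[-2,3.7,-18],"twist":0,"fingers":0.7}]'; python3 -m jog '[{"dp":[-2.5,4.6,0],"twist":0,"fingers":0.7},{"dp":[-5,9.2,0],"twist":0,"fingers":0.7},{"dp":[-7.5,13.8,0],"twist":0,"fingers":0.7},{"dp":[-10,18.4,0],"twist":0,"fingers":0.7},{"dp":[-11.8,21.6,0],"twist":0,"fingers":0.7},{"dp":[-11.8,21.6,0],"twist":0,"fingers":0.7},{"dp":[-11.8,21.6,0],"twist":0,"fingers":0.7}]'; python3 go.py 659 -120.3 79 29
python3 - <<'E'
from h import *
c=env.read_camera('top');cv2.imwrite('pics/t2.png',c['pixels']); W=cloud(c); z=W[...,2]; near=(np.hypot(W[...,0]-.661,W[...,1]-.169)<.06)&(c['depth']>0)
P=W[near&(abs(z-.056)<.005)]; print('cap',len(P),circ(P),rect(P))
E
```

```text
time_s: 7.48
tool_pos: [0.6587, 0.1317, 0.2001]
tool_rot: [-180.0, -0.5, 29.1]
force: [0.3, -0.1, -0.9]
grip_width: 0.0609
grasp_force: 0.0
time_s: 8.35
tool_pos: [0.6581, -0.1189, 0.1952]
tool_rot: [-180.0, -0.1, 28.7]
force: [0.4, 0.9, 0.3]
grip_width: 0.0608
grasp_force: 0.0
dp cm [1.000e-02 1.600e-01 1.162e+01] twist -0.3
cap 78 [659.5 169.4  23. ] [659.4 169.8  22.2  21.3   3.1]
```

The vial stands within 2 mm of its mat's centre. Next is the tin.

```bash
python3 -m jog '[{"dp":[0,0.1,3],"twist":0,"fingers":0.7},{"dp":[0,0.1,6],"twist":0,"fingers":0.7},{"dp":[0,0.1,9],"twist":0,"fingers":0.7},{"dp":[0,0.1,11],"twist":0,"fingers":0.7},{"dp":[0,0.1,11.5],"twist":0,"fingers":0.7},{"dp":[0,0.1,11.5],"twist":0,"fingers":0.55},{"dp":[0,0.1,11.5],"twist":0,"fingers":0.4},{"dp":[0,0.1,11.5],"twist":0,"fingers":0.4}]' 15; python3 -m jog '[{"dp":[0,0,0],"twist":0,"fingers":0.25},{"dp":[0,0,0],"twist":0,"fingers":0.25},{"dp":[0,0,0],"twist":0,"fingers":0.25}]'; python3 go.py 449 -282 200 8.3
```

```text
time_s: 9.4
tool_pos: [0.6591, -0.1214, 0.0803]
tool_rot: [179.9, -0.1, 28.6]
force: [-0.0, 0.8, 1.0]
grip_width: 0.042
grasp_force: 15.0
time_s: 9.78
tool_pos: [0.659, -0.1214, 0.0803]
tool_rot: [179.9, -0.1, 28.6]
force: [-0.2, 0.3, 5.3]
grip_width: 0.0417
grasp_force: 15.0
dp cm [-26.13   4.05 -11.97] twist 20.3
```

```bash
python3 -m jog '[{"dp":[0,0,-1],"twist":0,"fingers":0.25},{"dp":[0,0,-4],"twist":0,"fingers":0.25},{"dp":[-1,0.2,-7],"twist":0,"fingers":0.25},{"dp":[-5,0.8,-7],"twist":4,"fingers":0.25},{"dp":[-9,1.4,-7],"twist":8,"fingers":0.25},{"dp":[-13,2,-7],"twist":12,"fingers":0.25},{"dp":[-17,2.6,-7],"twist":16,"fingers":0.25},{"dp":[-21,3.2,-7],"twist":20.3,"fingers":0.25}]'; python3 go.py 449.2 -282 150 8.3
```

```text
time_s: 10.78
tool_pos: [0.4877, -0.2506, 0.1491]
tool_rot: [-180.0, 0.0, 8.2]
force: [0.4, -0.5, -0.8]
grip_width: 0.0418
grasp_force: 15.0
dp cm [-4.26  2.56 -0.09] twist -0.1
```

```bash
python3 -m jog '[{"dp":[-2.5,1.5,0],"twist":0,"fingers":0.25},{"dp":[-4.3,2.6,2],"twist":0,"fingers":0.25},{"dp":[-4.3,2.6,6],"twist":0,"fingers":0.25},{"dp":[-4.3,2.6,9],"twist":0,"fingers":0.25},{"dp":[-4.3,2.6,9],"twist":0,"fingers":0.25},{"dp":[-4.3,2.6,9],"twist":0,"fingers":0.25}]'; python3 go.py 449.2 -282 14.5 8.3
python3 - <<'E'
from h import *
for n in ['wrist','top']:
    c=env.read_camera(n); W=cloud(c,n=='wrist'); z=W[...,2]
    hsv=cv2.cvtColor(c['pixels'],cv2.COLOR_BGR2HSV); m=cv2.inRange(hsv,(5,80,60),(25,255,255))>0
    near=(np.hypot(W[...,0]-.449,W[...,1]+.282)<.06)&(c['depth']>0)
    P=W[m&near&(abs(z-.008)<.006)]; print(n,'mat',len(P),rect(P) if len(P)>4 else 0)
E
```

```text
time_s: 11.52
tool_pos: [0.4512, -0.2822, 0.0602]
tool_rot: [179.9, -0.1, 8.3]
force: [-0.5, 0.8, -0.4]
grip_width: 0.0416
grasp_force: 15.0
dp cm [-0.19 -0.04  4.57] twist 0.0
wrist mat 2147 [ 467.2 -280.6   56.8   23.6  -83.3]
top mat 0 0
```

```bash
python3 -m jog '[{"dp":[-0.1,0,2],"twist":0,"fingers":0.25},{"dp":[-0.1,0,3.4],"twist":0,"fingers":0.25},{"dp":[-0.1,0,4],"twist":0,"fingers":0.25},{"dp":[-0.1,0,4.3],"twist":0,"fingers":0.25},{"dp":[-0.1,0,4.5],"twist":0,"fingers":0.25},{"dp":[-0.1,0,4.6],"twist":0,"fingers":0.25},{"dp":[-0.1,0,4.6],"twist":0,"fingers":0.25}]'
```

```text
time_s: 12.5
tool_pos: [0.4498, -0.2822, 0.0142]
tool_rot: [180.0, -0.0, 8.3]
force: [-1.7, 0.5, 5.4]
grip_width: 0.0419
grasp_force: 15.0
```

```bash
python3 -m jog '[{"dp":[0,0,0],"twist":0,"fingers":0.7},{"dp":[0,0,0],"twist":0,"fingers":0.8},{"dp":[0,0,0],"twist":0,"fingers":0.8},{"dp":[0,0,-2],"twist":0,"fingers":0.8},{"dp":[0,0,-6],"twist":0,"fingers":1},{"dp":[0,0,-11],"twist":0,"fingers":1},{"dp":[0,0,-16],"twist":0,"fingers":1},{"dp":[0,0,-16],"twist":0,"fingers":1}]'; python3 go.py 658.3 -120.7 175 40
```

```text
time_s: 13.5
tool_pos: [0.4521, -0.2835, 0.1777]
tool_rot: [179.6, -0.4, 8.3]
force: [0.2, -0.4, -0.5]
grip_width: 0.0858
grasp_force: 0.0
dp cm [ 22.75 -13.13   0.27] twist -31.7
```

```bash
python3 -m jog '[{"dp":[4.4,-2.6,0],"twist":-6,"fingers":1},{"dp":[8.8,-5.2,0],"twist":-12,"fingers":1},{"dp":[13.2,-7.8,0],"twist":-18,"fingers":1},{"dp":[17.6,-10.4,0],"twist":-24,"fingers":1},{"dp":[21,-12.2,0],"twist":-30,"fingers":1},{"dp":[22.9,-13.1,0],"twist":-31.7,"fingers":1},{"dp":[22.9,-13.1,0],"twist":-31.7,"fingers":1},{"dp":[22.9,-13.1,0],"twist":-31.7,"fingers":1}]'
python3 - <<'E'
from h import *
for w in ['wrist','top']:
    c=env.read_camera(w); W=cloud(c,w=='wrist'); z=W[...,2]
    near=(np.hypot(W[...,0]-.657,W[...,1]+.12)<.065)&(c['depth']>0)
    for n,h in [('dish',.074),('case',.044)]:
        P=W[near&(abs(z-h)<.005)]
        if len(P)>4: print(w,n,len(P),rect(P),circ(P),np.median(P[:,2]))
    near=(np.hypot(W[...,0]-.449,W[...,1]+.282)<.06)&(c['depth']>0)
    P=W[near&(abs(z-.038)<.005)]
    if len(P)>4: print(w,'tin',len(P),rect(P),np.median(P[:,2]))
cv2.imwrite('pics/t3.png',c['pixels'])
E
python3 go.py 658.3 -120.7 48 40
```

```text
time_s: 14.5
tool_pos: [0.6561, -0.1203, 0.172]
tool_rot: [-179.9, 0.1, 39.9]
force: [-0.2, -1.1, 0.1]
grip_width: 0.087
grasp_force: 0.0
wrist dish 3538 [ 658.1 -120.9   59.1   58.7   41.9] [ 658.6 -121.5   60.7] 0.07345835186583838
wrist case 2495 [ 658.2 -121.6   90.6   66.1   40.1] [ 657.9 -121.8  109.1] 0.043460968446290264
top case 48 [ 625.9 -149.8   60.     8.3  -49.5] [ 623.3 -151.9   60. ] 0.04380663308947387
dp cm [ 0.17  0.13 12.47] twist -0.1
```

View pics/t3.png

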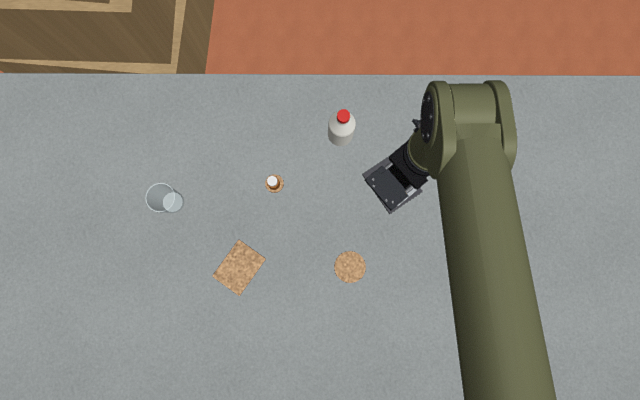

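The vial stands on its mat at (275,183). The arm hides the tin for now. Next is the dish.

```bash
python3 -m jog '[{"dp":[0.15,0.1,3],"twist":0,"fingers":1},{"dp":[0.15,0.1,6],"twist":0,"fingers":1},{"dp":[0.15,0.1,9],"twist":0,"fingers":1},{"dp":[0.15,0.1,11.5],"twist":0,"fingers":1},{"dp":[0.15,0.1,12.3],"twist":0,"fingers":1},{"dp":[0.15,0.1,12.3],"twist":0,"fingers":0.85},{"dp":[0.15,0.1,12.3],"twist":0,"fingers":0.6},{"dp":[0.15,0.1,12.3],"twist":0,"fingers":0.5}]' 20; python3 -m jog '[{"dp":[0,0,0],"twist":0,"fingers":0.5},{"dp":[0,0,0],"twist":0,"fingers":0.5},{"dp":[0,0,0],"twist":0,"fingers":0.5}]'; python3 go.py 459.2 -16 150 40
```

```text
time_s: 15.6
tool_pos: [0.6597, -0.1193, 0.0514]
tool_rot: [179.9, -0.1, 40.0]
force: [0.0, 0.2, 0.0]
grip_width: 0.0645
grasp_force: 0.0
time_s: 15.98
tool_pos: [0.6597, -0.1193, 0.0511]
tool_rot: [179.9, -0.0, 40.0]
force: [-0.6, -0.2, 5.2]
grip_width: 0.0596
grasp_force: 20.0
dp cm [ -8.72 -20.8   -9.89] twist -0.0
```

```bash
python3 -m jog '[{"dp":[0,0,-1],"twist":0,"fingers":0.5},{"dp":[0,0,-4],"twist":0,"fingers":0.5},{"dp":[-0.4,-1,-7],"twist":0,"fingers":0.5},{"dp":[-2,-5,-7],"twist":0,"fingers":0.5},{"dp":[-3.6,-9,-7],"twist":0,"fingers":0.5},{"dp":[-5.2,-13,-7],"twist":0,"fingers":0.5},{"dp":[-6.8,-17,-7],"twist":0,"fingers":0.5},{"dp":[-8,-19.8,-7],"twist":0,"fingers":0.5}]'; python3 -m jog '[{"dp":[-0.5,-1,0],"twist":0,"fingers":0.5},{"dp":[-0.5,-1,3],"twist":0,"fingers":0.5},{"dp":[-0.5,-1,6],"twist":0,"fingers":0.5},{"dp":[-0.5,-1,6],"twist":0,"fingers":0.5},{"dp":[-0.5,-1,6],"twist":0,"fingers":0.5}]';python3 go.py 460.9 -14.6 15.1 40
```

```text
time_s: 16.98
tool_pos: [0.4679, -0.0177, 0.1195]
tool_rot: [-179.9, 0.1, 40.1]
force: [-0.0, -0.1, -1.7]
grip_width: 0.0597
grasp_force: 20.0
time_s: 17.6
tool_pos: [0.4611, -0.0145, 0.0609]
tool_rot: [180.0, -0.1, 40.0]
force: [0.2, 0.0, -1.5]
grip_width: 0.0597
grasp_force: 20.0
dp cm [-0.02 -0.    4.58] twist -0.0
```

```bash
python3 -m jog '[{"dp":[0,0,2],"twist":0,"fingers":0.5},{"dp":[0,0,3.4],"twist":0,"fingers":0.5},{"dp":[0,0,4],"twist":0,"fingers":0.5},{"dp":[0,0,4.3],"twist":0,"fingers":0.5},{"dp":[0,0,4.5],"twist":0,"fingers":0.5},{"dp":[0,0,4.6],"twist":0,"fingers":0.5},{"dp":[0,0,4.6],"twist":0,"fingers":0.5}]'
```

```text
time_s: 18.48
tool_pos: [0.4605, -0.0144, 0.015]
tool_rot: [180.0, 0.0, 40.0]
force: [-2.0, 0.2, 5.0]
grip_width: 0.0595
grasp_force: 20.0
```

```bash
python3 -m jog '[{"dp":[0,0,0],"twist":0,"fingers":1},{"dp":[0,0,0],"twist":0,"fingers":1},{"dp":[0,0,0],"twist":0,"fingers":1},{"dp":[0,0,-2],"twist":0,"fingers":1},{"dp":[0,0,-6],"twist":0,"fingers":1},{"dp":[0,0,-11],"twist":0,"fingers":1},{"dp":[1,2.6,-14],"twist":0,"fingers":1},{"dp":[3,7.5,-14],"twist":0,"fingers":1}]'; python3 -m jog '[{"dp":[2,5,0],"twist":0,"fingers":1},{"dp":[4,10,0],"twist":0,"fingers":1},{"dp":[5.2,13.4,0],"twist":0,"fingers":1},{"dp":[5.2,13.4,0],"twist":0,"fingers":1},{"dp":[5.2,13.4,0],"twist":0,"fingers":1}]'
python3 - <<'E'
from h import *
for w in ['wrist','top']:
    c=env.read_camera(w); W=cloud(c,w=='wrist'); z=W[...,2]
    near=(np.hypot(W[...,0]-.657,W[...,1]+.12)<.065)&(c['depth']>0)
    for n,h,x,y in [('case',.044,.657,-.12),('dish',.038,.459,-.016)]:
        near=(np.hypot(W[...,0]-x,W[...,1]-y)<.065)&(c['depth']>0)
        P=W[near&(abs(z-h)<.005)]
        if len(P)>4: print(w,n,len(P),rect(P),circ(P),np.median(P[:,2]))
E
python3 go.py 657.7 -121.7 14 40
```

```text
time_s: 19.48
tool_pos: [0.5337, -0.0526, 0.1579]
tool_rot: [179.6, -0.2, 40.1]
force: [0.5, 1.5, 0.1]
grip_width: 0.0871
grasp_force: 0.0
time_s: 20.1
tool_pos: [0.6566, -0.1208, 0.1536]
tool_rot: [-179.9, 0.0, 40.0]
force: [-0.9, 0.8, -0.5]
grip_width: 0.087
grasp_force: 0.0
wrist case 6850 [ 658.3 -122.3   92.2   66.5   39.8] [ 658.  -122.1  109.6] 0.04364196724481066
top case 53 [ 648.7 -119.4   93.9   60.4   50.9] [ 655.2 -125.2  102.4] 0.04475794040873376
top dish 507 [458.2 -15.4  59.2  57.1 -45.3] [458.2 -15.4  59.8] 0.03900929752223757
dp cm [ 0.03  0.16 14.03] twist 0.1
```

The dish is within 1 mm of its mat's centre. Now the case.

```bash
python3 -m jog '[{"dp":[0,0.1,3],"twist":0,"fingers":1},{"dp":[0,0.1,6],"twist":0,"fingers":1},{"dp":[0,0.1,9],"twist":0,"fingers":1},{"dp":[0,0.1,11.5],"twist":0,"fingers":1},{"dp":[0,0.1,13],"twist":0,"fingers":1},{"dp":[0,0.1,13.9],"twist":0,"fingers":1},{"dp":[0,0.1,13.9],"twist":0,"fingers":0.85},{"dp":[0,0.1,13.9],"twist":0,"fingers":0.7}]' 40; python3 -m jog '[{"dp":[0,0,0],"twist":0,"fingers":0.6},{"dp":[0,0,0],"twist":0,"fingers":0.6},{"dp":[0,0,0],"twist":0,"fingers":0.6},{"dp":[0,0,0],"twist":0,"fingers":0.6}]'; python3 go.py 457 250.3 150 145.1
```

```text
time_s: 21.2
tool_pos: [0.6586, -0.1226, 0.0161]
tool_rot: [179.9, -0.1, 40.0]
force: [0.0, -0.2, -0.1]
grip_width: 0.0742
grasp_force: 0.0
time_s: 21.7
tool_pos: [0.6585, -0.1226, 0.016]
tool_rot: [179.9, -0.0, 40.0]
force: [-1.1, -0.5, 5.5]
grip_width: 0.0658
grasp_force: 40.0
dp cm [  8.53 -41.51 -13.4 ] twist -105.1
```

```bash
python3 -m jog '[{"dp":[0,0,-1],"twist":0,"fingers":0.6},{"dp":[0,0,-4],"twist":0,"fingers":0.6},{"dp":[0,0,-8],"twist":0,"fingers":0.6},{"dp":[0.6,-3,-11],"twist":-7.5,"fingers":0.6},{"dp":[1.2,-6,-12],"twist":-15,"fingers":0.6},{"dp":[1.8,-9,-12],"twist":-22.5,"fingers":0.6},{"dp":[2.4,-12,-12],"twist":-30,"fingers":0.6},{"dp":[3,-15,-12],"twist":-37.5,"fingers":0.6}]'; python3 go.py 457 250.3 130 145.1
```

```text
time_s: 22.7
tool_pos: [0.5833, 0.0123, 0.1346]
tool_rot: [-179.9, 0.0, 77.7]
force: [0.1, -0.1, -3.5]
grip_width: 0.0656
grasp_force: 40.0
dp cm [ 20.58 -17.4    0.46] twist -67.4
```

```bash
python3 -m jog '[{"dp":[2.6,-2.2,0],"twist":-8,"fingers":0.6},{"dp":[5.2,-4.4,0],"twist":-16,"fingers":0.6},{"dp":[7.8,-6.6,0],"twist":-24,"fingers":0.6},{"dp":[10.4,-8.8,0],"twist":-32,"fingers":0.6},{"dp":[13,-11,0],"twist":-40,"fingers":0.6},{"dp":[15.6,-13.2,0],"twist":-48,"fingers":0.6},{"dp":[18.2,-15.4,0],"twist":-56,"fingers":0.6},{"dp":[20,-16.9,0],"twist":-64,"fingers":0.6}]'; python3 go.py 457 250.3 60 145.1
```

```text
time_s: 23.7
tool_pos: [0.4613, 0.2446, 0.1348]
tool_rot: [-180.0, 0.0, 141.9]
force: [-0.3, 0.6, -2.9]
grip_width: 0.0658
grasp_force: 40.0
dp cm [0.68 0.18 7.48] twist -3.2
```

```bash
python3 -m jog '[{"dp":[0.6,0.2,2],"twist":-3.2,"fingers":0.6},{"dp":[0.6,0.2,5],"twist":-3.2,"fingers":0.6},{"dp":[0.6,0.2,7.5],"twist":-3.2,"fingers":0.6},{"dp":[0.6,0.2,7.5],"twist":-3.2,"fingers":0.6},{"dp":[0.6,0.2,7.5],"twist":-3.2,"fingers":0.6}]'; python3 go.py 457 250.3 14 145.1
python3 - <<'E'
from h import *
c=env.read_camera('wrist'); cv2.imwrite('pics/w4.png',c['pixels'])
E
```

```text
time_s: 24.32
tool_pos: [0.4597, 0.2484, 0.0601]
tool_rot: [-180.0, -0.0, 144.6]
force: [-0.1, 0.6, -1.9]
grip_width: 0.0657
grasp_force: 40.0
dp cm [ 0.33 -0.    4.61] twist -0.5
```

View pics/w4.png

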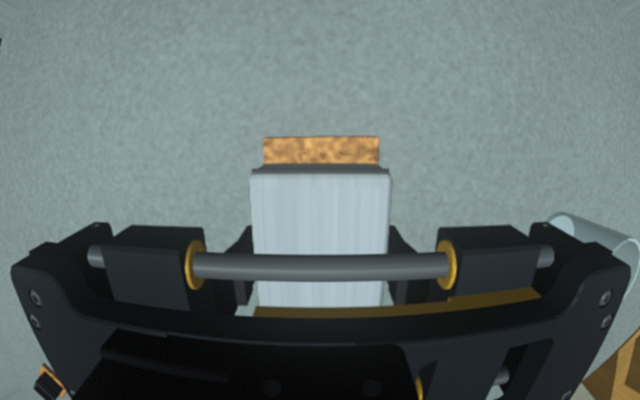

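The case is level and lined up with its mat; the mat edge shows at x 263–379, centred under the case. I'll lower it.

```bash
python3 -m jog '[{"dp":[0.2,0,2],"twist":0,"fingers":0.6},{"dp":[0.2,0,3.4],"twist":0,"fingers":0.6},{"dp":[0.2,0,4],"twist":0,"fingers":0.6},{"dp":[0.2,0,4.3],"twist":0,"fingers":0.6},{"dp":[0.2,0,4.5],"twist":0,"fingers":0.6},{"dp":[0.2,0,4.6],"twist":0,"fingers":0.6},{"dp":[0.2,0,4.65],"twist":0,"fingers":0.6},{"dp":[0.2,0,4.65],"twist":0,"fingers":0.6}]'
```

```text
time_s: 25.38
tool_pos: [0.4579, 0.25, 0.014]
tool_rot: [180.0, 0.0, 144.7]
force: [-1.6, 0.2, 0.8]
grip_width: 0.0658
grasp_force: 40.0
```

```bash
python3 -m jog '[{"dp":[0,0,0.05],"twist":0,"fingers":0.6},{"dp":[0,0,0.1],"twist":0,"fingers":0.6},{"dp":[0,0,0.1],"twist":0,"fingers":0.6}]'; python3 -m jog '[{"dp":[0,0,0],"twist":0,"fingers":1},{"dp":[0,0,0],"twist":0,"fingers":1},{"dp":[0,0,0],"twist":0,"fingers":1},{"dp":[0,0,-2],"twist":0,"fingers":1},{"dp":[0,0,-6],"twist":0,"fingers":1},{"dp":[0,0,-11],"twist":0,"fingers":1},{"dp":[0,0,-16],"twist":0,"fingers":1},{"dp":[0,0,-16],"twist":0,"fingers":1}]'; python3 - <<'E'
from h import *
for w in ['wrist','top']:
    c=env.read_camera(w); W=cloud(c,w=='wrist'); z=W[...,2]
    for n,h,x,y in [('vial',.056,.661,.169),('tin',.038,.449,-.282),('dish',.038,.459,-.016),('case',.042,.4565,.2503)]:
        near=(np.hypot(W[...,0]-x,W[...,1]-y)<.065)&(c['depth']>0)
        P=W[near&(abs(z-h)<.005)]
        if len(P)>4: print(w,n,len(P),rect(P),circ(P),np.median(P[:,2]))
cv2.imwrite('pics/t5.png',c['pixels']); cv2.imwrite('pics/s5.png',env.read_camera('scene')['pixels'])
E
```

```text
time_s: 25.75
tool_pos: [0.4579, 0.25, 0.014]
tool_rot: [-180.0, 0.1, 144.7]
force: [-4.0, -4.0, 12.0]
grip_width: 0.0658
grasp_force: 40.0
time_s: 26.75
tool_pos: [0.46, 0.252, 0.1774]
tool_rot: [179.6, 0.3, 144.7]
force: [-0.3, -0.1, -0.6]
grip_width: 0.0874
grasp_force: 0.0
wrist case 5907 [457.9 249.4  91.9  66.8 -35.4] [457.4 250.5 110.1] 0.04156921854589547
top vial 80 [659.2 170.1  22.1  21.9  -3.7] [659.4 169.6  23.7] 0.05658722704575078
top tin 331 [ 450.  -281.1   42.8   42.3  -81.9] [ 449.3 -281.2   58.1] 0.03915737881412739
top dish 510 [458.1 -15.1  58.3  58.  -52. ] [458.3 -15.7  60.1] 0.03913549230541308
top case 478 [473.2 238.2  66.   52.4  54.7] [473.7 238.8  78.4] 0.04289831688380569
```

View pics/s5.png

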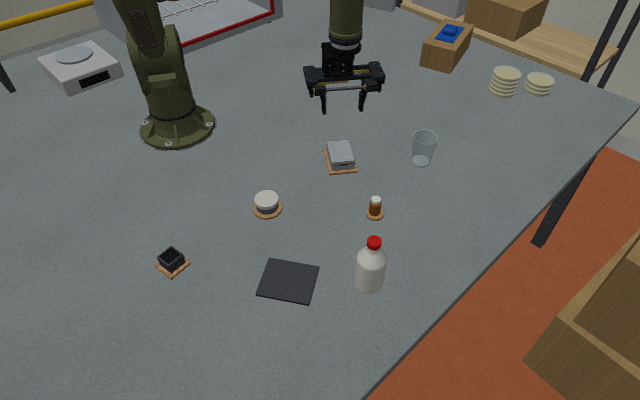

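All four pieces stand upright and centred on their mats: case (340,155), dish (266,203), vial (375,207), tin (171,260). The beaker and flask haven't moved, and the gripper is clear.

```bash
python3 -c "
from cell import env
print(env.sign_off())"
```

```text
the job is handed in; nothing more can be done
None
```

I handed the job in after about 27 s of robot time: all four pieces stand upright and released on their own mats, each within about 2 mm of centre and with the tin and case squared to within 1°; the beaker and white bottle were left untouched, and no verdict came back.

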